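# Light up the plate and hold the loupe at working height over the buckle

## Task

A brass belt buckle on the light plate is to be checked for burrs: switch the plate on with its large power key, let it come back up, then press the small brighter key at the right end of the row and let that up too, leaving the dimmer key between them alone. Then pick up the hand loupe by its handle and hold it still and level in mid-air with its lens centred over the buckle (not over one of the rings) and the middle of its rim level with the point of the height gauge's scriber, touching neither the gauge nor anything else with it. Finish like that, still holding the loupe there in the gripper, with the gauge setting, the parts on the plate and the other things on the bench left as they were.

Things in the scene. Friction and masses are not known exactly. Their poses are not given: they have to be found in the camera images.
- plate: LED light plate fixed on the bench: flat black box 200 (x) x 300 (y) x 22 mm high, white panel on top. Origin: centre of its underside; z up. Along its -x edge, nearest the robot, a row of three round grey spring keys at x = -80: power y = +30, dimmer y = -60, brighter y = -110 mm. Its yaw stays within 0.25 rad of the world's
- power (a joint): the large key (24 mm across), set apart at the left of the row as the robot sees it: 0 m when up, 0.004 m fully down. It stands 8 mm proud of the plate (cap top 30 mm above the bench), springs back, and takes 1.2 N to start and about 4 N to bottom; 3 mm of travel switches
- power_top (a point): centre of the power key's top face
- dimmer (a joint): the middle key, small (16 mm across, a raised bar on it): 0 up, 0.004 m fully down; not wanted here, leave it up
- dimmer_top (a point): centre of the dimmer key's top face
- brighter (a joint): the key at the right end of the row as the robot sees it, small (16 mm across, a raised cross on it), 50 mm beyond the dimmer: 0 up, 0.004 m fully down; same height, spring and travel as the power key
- brighter_top (a point): centre of the brighter key's top face
- loupe: hand loupe lying loose and flat on the bench, about 120 g: black round rim 72 mm across, 14 high, with a glass lens; steel neck; black flat-sided handle. Origin: under the lens centre, at the rim's underside; z up. The handle runs along -x, from x = -52 to -157 mm, 18 wide (y), z = 0 to 16. It balances near x = -37: grip it across its width, firmly (30 to 50 N), to keep it level
- lens (a point): centre of the loupe's lens, 7 mm above the loupe's origin, at half the rim's height
- handle (a point): point on the handle's axis 80 mm from the lens centre and 8 mm above the underside, a good place to grip
- gauge: height gauge standing fixed on the bench beside the plate's left edge: heavy steel base 100 x 75 x 24 mm, upright graduated beam to 336 mm, and a slider whose scriber arm points along the gauge's -x (towards and a little over the plate). Origin: under the beam, on the bench; z up
- scriber_point (a point): tip of the scriber, at its underside: 90 mm from the beam along the gauge's -x. Its height is the set working height of the lens (between 110 and 165 mm above the bench, different each time)
- buckle: the brass belt buckle to be looked at, loose on the white panel: rectangular frame 60 (x) x 50 (y) mm of 6 mm round bar with a centre bar and a prong, 10 mm high at most. Origin: centre of its underside, on the plate's top 22 mm above the bench
- dring: brass D-ring, about 29 x 42 mm, 6 mm thick, on the white panel near the buckle; stays where it lies
- oring: brass round ring, 40 mm across, 6 mm thick, on the white panel near the buckle; stays where it lies
- screwdriver: screwdriver lying beyond the loupe; bystander, origin about its middle underneath
- hammer: hammer lying at the right of the bench; bystander
- jar: glass jar 68 mm across and 75 mm high, standing behind the right corner of the plate; bystander, origin under its centre
- anvil: round steel setting anvil 60 mm across and 28 mm high, in front of the plate; bystander, origin under its centre
- carton: open cardboard carton of rivets, 120 x 90 x 45 mm, at the left front; bystander, origin under its centre
Not all that is in view belongs to the job. Several things have the shape of the loupe; the one meant has the colours described above.

How it is judged:
By the outcome, as a careful person would: the job done as asked, in the order asked, and still so for the second after the job is handed in, while the arm keeps its last pose, push and grip.
It also fails if it takes over 54 s, if anything falls off the work surface, if the arm or the gripper's body presses on something with over 40 N, if the wrist force passes 120 N, or if a joint passes its speed limit or range.

## Robot

A 6-joint arm with a two-finger parallel gripper is mounted at the origin on the work surface. World frame = base frame: x ahead of the robot, y to its left, z up, the work surface at z = 0. Lengths are in m, angles in rad, forces in N, time in s.
With the tool pointing down it reaches from about 0.35 to 0.975 m from the base axis. Payload 4.9 kg.
Tool frame: the origin (TCP) lies midway between the tips of the shut fingers; the grasp point (between the pads) lies 19 mm behind it; z points along the fingers, y is the line along which they close (so a half turn about z gives the same grasp; the last joint's range is limited). The gripper opens to 85 mm and grips with 20 to 120 N. Pads are 22 mm wide; open, the fingers measure 114 mm over their backs; the gripper's body (76 mm by 85 mm) begins 54 mm behind the grasp point. The pads swing forward as they close: fully open they stand 13 mm farther back than shut.
Start: joints at [1.146, 0.053, 1.613, -0, 1.476, -0.119], TCP at [0.188, 0.596, 0.231] pointing down, gripper open.
Joint ranges: [-3.01, 3.01], [-1.01, 2.22], [0.06, 2.58], [-1.02, 4.17], [0.09, 2.62], [-3.14, 3.14]. Speed limits (rad/s): [2.57, 2.57, 3.14, 3.14, 3.14, 3.14].

## Interface

Orientations are given as a unit quaternion [w, x, y, z].
In Python, from plant import state, grab_frame, job_done, cut_out, place_of gives the robot as it stands.
- The arm moves only by the tool jog_arm, never from a script. Its argument "motion" is text: rows parted by semicolons, each of 7 numbers parted by spaces: the opening in per cent of the stroke, from 0 (shut) to 100 (fully open), then the shift along the tool's x, y, z as a fraction of full scale, then the turn, a rotation vector about the tool's x, y, z as a fraction of full scale. A call has exactly 5 rows; each row is the pose to reach, as a shift and turn from the pose commanded when the call began, along the tool's axes at that moment; what a row does not reach only later rows make up. Full scale, the value 1, is 50 cm for a shift and 1.5 rad for a turn. A row lasts 1/8 s, in which the tool goes at most 62.5 mm and 10.7 degrees, less where a joint would pass 70% of its speed; a pose out of reach is approached as far as the arm can. A call with a number of a shift or a turn outside -1 to 1 is refused whole. A call with a gripper value outside its range is refused whole. The fingers move at their own pace and stop on an object; the grip force is fixed at half the most. Time passes only in rows, so rows that repeat a pose let the fingers close, or fill a call up. It gives the time, the measured TCP pose, the force, the opening and the grip force at its end, in the units of the state.
- state(): the state, without advancing time (a new reading comes with each control period).
- grab_frame(name): name is "side" or "top" or "wrist"; returns a dict with "color" (480x640x3 uint8, red, green, blue), "range_z" (480x640 float32, m along the optical axis (not along the pixel's ray), 0 where there is no reading), "intrinsics" (3x3 intrinsics, pixels), "world_from_camera" (4x4, takes a point from camera to world coordinates). Camera axes: x right, y up, looking along -z (the intrinsics and any distortion apply to the point x, -y, -z); pixel columns grow to the right and rows downward; lengths in m; the calibration is good to about 2 mm. A picture is of the moment at which its call begins.
- job_done(): hands the job in; it is judged then, once.
Trained networks look in the newest picture that a camera, given by its name, has taken for a name from the list of things; names that differ only in an ending like _2 or _b are one class to them, and where a whole thing is asked for, a point or a joint stands for the part that bears it (a point fixed in the world has none). Each returns a list of dicts, best first, with "p" (0 to 1); they miss things now and then, are a little off and sometimes report something else, mostly with a low value. They report only what shows in the picture. A call takes as long as a camera call. They do not tell look-alikes from the thing itself.
- cut_out(camera, thing): "pixels" (480x640 bool, what is visible of it).
- place_of(camera, thing): "at" ([x, y, z] in m, in world coordinates, good to about 4 mm: a listed point, or the origin of a listed thing).
The state is a dict: "time": time; "joint_pos": joint angles; "joint_vel": joint speeds; "joint_efforts": joint torques, N m; "tool_pos": TCP position; "tool_rot": TCP orientation; "contact_force": force on the tool from outside, world axes, zero at the start; "ft_torque": the same for the moment, N m; "gripper_width": opening from 0.0 (shut) to 1.0 (fully open); "grasp_force": force on a finger pad.
Only numpy, scipy, OpenCV 4.12 (cv2) and the standard library are available. Lean on these libraries where they do the work, as an engineer would, in place of code of your own. Each camera call takes 0.05 s, during which the arm holds its last target. There are 200 camera calls.

## Working session

There is one attempt and no reset: what is moved stays moved. The work goes in short steps, Python scripts to look and compute and a tool call to move; the robot and the scene stay as the last step left them, time stands still between calls to the robot, and variables do not carry over. Pictures are saved under pics/ and viewed, at most 13 in all, crops included, and the job is handed in when it is done.

Besides the shell and the picture viewer there is one more tool, called after "Emit:" in YAML: its name, and indented under it one key for each argument. jog_arm: Moves the arm, as the interface text tells. Shift numbers are shares of 50 cm and turn numbers shares of 1.5 rad, none past 1 either way. Its arguments: {"type":"object","properties":{"motion":{"type":"string"}},"required":["motion"]}

```bash
mkdir -p pics
cat > h.py <<'E'
import numpy as np, cv2
from plant import state, grab_frame, job_done, cut_out, place_of
def save(f,n): cv2.imwrite('pics/'+n,f['color'][:,:,::-1])
def pt(f,u,v,z=None):
    K=np.array(f['intrinsics']);T=np.array(f['world_from_camera'])
    d=np.array([(u-K[0,2])/K[0,0],-(v-K[1,2])/K[1,1],-1.])
    if z is None: r=f['range_z'][int(v),int(u)]
    else: r=(z-T[2,3])/(T[:3,:3]@d)[2]
    return T[:3,:3]@(d*r)+T[:3,3]
def proj(f,p):
    K=np.array(f['intrinsics']);T=np.array(f['world_from_camera'])
    c=T[:3,:3].T@(np.array(p)-T[:3,3]);return [K[0,2]+K[0,0]*c[0]/-c[2],K[1,2]+K[1,1]*c[1]/c[2]]
E
cat > a.py <<'E'
from h import *
np.set_printoptions(precision=4,suppress=True)
s=state();print(s['time'],s['tool_pos'],s['tool_rot'],s['gripper_width'])
for c in ['top','side']:
    f=grab_frame(c);save(f,c+'0.png')
    for n in ['plate','power_top','dimmer_top','brighter_top','loupe','lens','handle','gauge','scriber_point','buckle','dring','oring','jar','anvil','carton','hammer']:
        for r in place_of(c,n)[:4]:
            if r['p']>.2: print(c,n,round(r['p'],2),np.array(r['at']),np.round(proj(f,r['at'])))
print(state()['time'])
E
python3 a.py
```

```text
0.0 [0.1879 0.5954 0.2301] [-0.0003  0.1523  0.9883 -0.001 ] 1.0026640406579113
top plate 0.56 [0.569  0.1426 0.0005] [238. 221.]
top plate 0.54 [ 0.4948 -0.2381  0.0091] [382. 247.]
top power_top 0.5 [0.4838 0.1592 0.0285] [229. 251.]
top dimmer_top 0.35 [0.4977 0.0718 0.0319] [263. 245.]
top dimmer_top 0.28 [ 0.7787 -0.131   0.0007] [340. 145.]
top brighter_top 0.57 [0.5676 0.1447 0.0024] [237. 222.]
top brighter_top 0.38 [0.4956 0.016  0.0309] [285. 246.]
top brighter_top 0.3 [ 0.5639 -0.2752 -0.0005] [395. 222.]
top loupe 0.74 [ 0.5639 -0.271  -0.0006] [394. 222.]
top loupe 0.67 [ 0.4275 -0.4634 -0.0004] [469. 273.]
top lens 0.91 [ 0.224  -0.3247  0.0078] [419. 352.]
top lens 0.77 [ 0.5699 -0.2693 -0.0003] [393. 220.]
top handle 0.93 [ 0.4922 -0.2379  0.0092] [382. 248.]
top handle 0.81 [ 0.3918 -0.3941  0.0064] [444. 286.]
top handle 0.61 [ 0.1459 -0.2939  0.0074] [408. 384.]
top handle 0.39 [0.5946 0.0499 0.0223] [272. 210.]
top gauge 0.97 [ 0.5764  0.3838 -0.0006] [148. 220.]
top scriber_point 0.86 [0.5933 0.2947 0.1616] [165. 197.]
top scriber_point 0.73 [ 0.4948 -0.2401  0.0
[... 1280 characters left out ...]
70. 299.]
side gauge 0.74 [0.574  0.3848 0.0019] [243. 192.]
side gauge 0.62 [0.4925 0.0739 0.0289] [282. 233.]
side scriber_point 0.61 [0.5727 0.2166 0.0234] [274. 206.]
side scriber_point 0.47 [0.579  0.3827 0.0001] [244. 193.]
side buckle 0.43 [0.5808 0.1204 0.0203] [297. 219.]
side dring 0.43 [0.5741 0.2164 0.0247] [274. 205.]
side oring 0.72 [0.4819 0.1616 0.0299] [260. 222.]
side oring 0.53 [0.5956 0.0516 0.0247] [316. 225.]
side jar 0.94 [ 0.7748 -0.1298 -0.0038] [407. 238.]
side jar 0.46 [0.5715 0.1375 0.0016] [290. 223.]
side anvil 0.56 [ 0.38   -0.0272  0.002 ] [272. 276.]
side carton 0.76 [0.3144 0.3533 0.0028] [173. 223.]
side hammer 0.62 [ 0.4789 -0.5692  0.0044] [499. 395.]
1.7
```

View pics/top0.png

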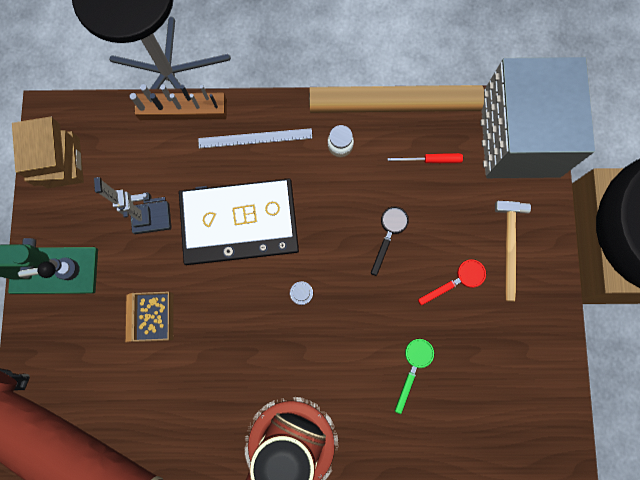

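```bash
python3 -c "
import cv2
a=cv2.imread('pics/side0.png');cv2.imwrite('pics/sidec.png',cv2.resize(a[100:420,140:540],None,fx=2,fy=2)[:600])
b=cv2.imread('pics/top0.png');cv2.imwrite('pics/lo.png',cv2.resize(b[200:400,340:520],None,fx=3,fy=3,interpolation=2))"
```

```text
(no output)
```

View pics/sidec.png

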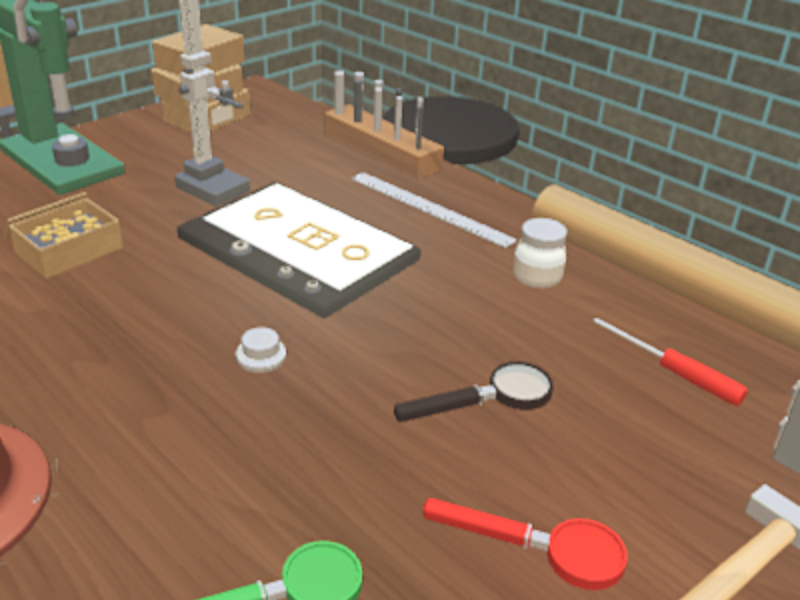

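View pics/lo.png

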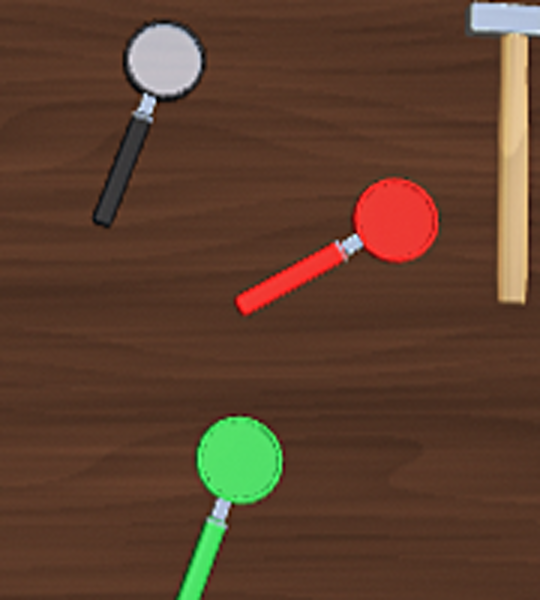

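The top picture shows three loupe-shaped things: black rim and handle with a clear lens at (394,220), red at (471,273) and green at (420,352). The black one matches the description, and the close crop confirms it. The power, dimmer and brighter keys are at (229,251), (263,246) and (283,245). The buckle, with its centre bar, is at (244,214) between the D-ring (209,218) and the O-ring (272,209).

Emit:
jog_arm:
  motion: "0 -0.37 -0.40 -0.07 0 0 0;0 -0.37 -0.40 -0.07 0 0 0;0 -0.37 -0.40 -0.07 0 0 0;0 -0.37 -0.40 -0.07 0 0 0;0 -0.37 -0.40 -0.07 0 0 0"

```text
time: 2.33
tool_pos: [0.3055, 0.3474, 0.2672]
tool_rot: [0.001, 0.154, 0.988, 0.001]
contact_force: [0.0, 0.3, 1.5]
gripper_width: 0.001
grasp_force: 0.0
```

Emit:
jog_arm:
  motion: "0 -0.37 -0.40 -0.07 0 0 0;0 -0.37 -0.40 -0.07 0 0 0;0 -0.37 -0.40 -0.07 0 0 0;0 -0.37 -0.40 -0.07 0 0 0;0 -0.37 -0.40 -0.07 0 0 0"

```text
time: 2.95
tool_pos: [0.4215, 0.1004, 0.3022]
tool_rot: [0.001, 0.154, 0.988, -0.0]
contact_force: [-0.4, 0.3, 0.1]
gripper_width: -0.0
grasp_force: 0.0
```

```bash
cat >> h.py <<'E'
from scipy.spatial.transform import Rotation as Ro
np.set_printoptions(precision=4,suppress=True)
def R(): return Ro.from_quat(np.roll(state()['tool_rot'],-1))
def go(p):
    return R().inv().apply(np.array(p)-state()['tool_pos'])/0.5
def look(c,names,png=None):
    f=grab_frame(c)
    if png: save(f,png)
    for n in names:
        for r in place_of(c,n)[:3]:
            if r['p']>.25: print(c,n,round(r['p'],2),np.array(r['at']),np.round(proj(f,r['at'])))
    return f
E
python3 - <<'E'
from h import *
s=state();print(s['time'],s['tool_pos'],R().as_matrix(),s['gripper_width'],s['contact_force'])
f=look('wrist',['power_top','dimmer_top','brighter_top','buckle','scriber_point','plate','oring','dring'],'w1.png')
print(f['world_from_camera'])
E
```

```text
2.95 [0.4215 0.1004 0.3022] [[-0.9524  0.3049  0.0016]
 [ 0.3049  0.9524 -0.0003]
 [-0.0016  0.0002 -1.    ]] -0.0002714819753446885 [-0.3564  0.3062  0.1217]
wrist power_top 0.62 [0.4864 0.164  0.0331] [397. 229.]
wrist dimmer_top 0.64 [0.4938 0.072  0.0304] [315. 260.]
wrist dimmer_top 0.43 [ 0.5662 -0.2712 -0.0035] [ 77. 378.]
wrist brighter_top 0.67 [ 0.375  -0.0253  0.0006] [196. 178.]
wrist brighter_top 0.45 [0.4968 0.0224 0.0294] [273. 275.]
wrist buckle 0.9 [0.5836 0.1239 0.0243] [383. 316.]
wrist scriber_point 0.65 [0.587  0.2958 0.1653] [626. 346.]
wrist plate 0.68 [0.5656 0.1409 0.0007] [390. 289.]
wrist plate 0.4 [ 0.3745 -0.0249  0.0014] [196. 177.]
wrist dring 0.86 [0.5738 0.2173 0.0203] [461. 284.]
wrist dring 0.33 [ 0.493  -0.2429  0.0105] [ 63. 330.]
[[ 0.305  -0.9076 -0.2885  0.3471]
 [ 0.9523  0.2909  0.0918  0.1242]
 [ 0.0005 -0.3027  0.9531  0.4444]
 [ 0.      0.      0.      1.    ]]
```

View pics/w1.png

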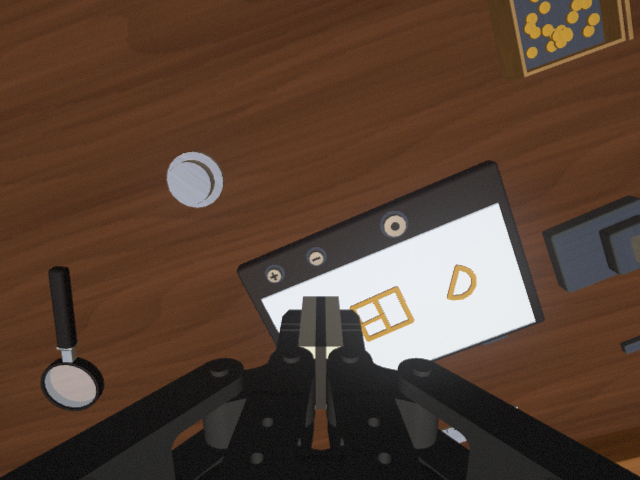

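The wrist picture shows the power key at (395,226), the minus (dimmer) key at (316,258), the plus (brighter) key at (275,275) and the buckle at (383,315). The scriber's end is at the right edge, near (625,346).

Emit:
jog_arm:
  motion: "0 -0.085 0.16 0.10 0 0 0;0 -0.085 0.16 0.22 0 0 0;0 -0.085 0.16 0.35 0 0 0;0 -0.085 0.16 0.47 0 0 0;0 -0.085 0.16 0.51 0 0 0"

```text
time: 4.03
tool_pos: [0.4832, 0.1673, 0.0429]
tool_rot: [-0.002, 0.151, 0.988, -0.001]
contact_force: [0.2, -0.4, 0.6]
gripper_width: -0.001
grasp_force: 0.0
```

Run:
```python
from h import *
f=look('wrist',['power_top','dimmer_top','brighter_top'],'w2.png')
print(state()['tool_pos'],state()['contact_force'],go([.486,.163,.026]), proj(f,state()['tool_pos']))
```

```text
wrist power_top 0.61 [0.4897 0.1625 0.0295] [314. 321.]
wrist brighter_top 0.79 [0.4978 0.0219 0.0311] [ 25. 421.]
[0.485  0.1672 0.0466] [-0.0722 -0.09    0.6555] [-0.0045 -0.0073  0.0412] [np.float64(321.2175954648005), np.float64(329.11750770603294)]
```

View pics/w2.png

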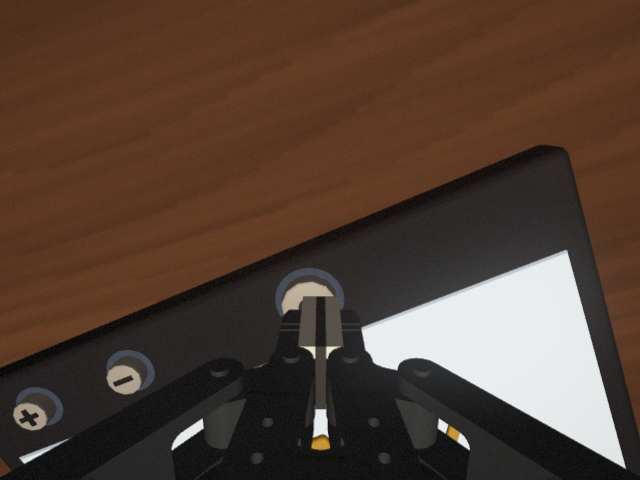

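The fingertips at (320,330) sit just above the power cap, which is centred near (309,303), so I'm pressing it now.

Emit:
jog_arm:
  motion: "0 -0.006 -0.007 0.02 0 0 0;0 -0.006 -0.007 0.035 0 0 0;0 -0.006 -0.007 0.042 0 0 0;0 -0.006 -0.007 0.042 0 0 0;0 -0.006 -0.007 0.042 0 0 0"

```text
time: 4.85
tool_pos: [0.4881, 0.1624, 0.0263]
tool_rot: [0.001, 0.152, 0.988, 0.0]
contact_force: [2.7, -1.1, 3.5]
gripper_width: 0.0
grasp_force: 1.8
```

Emit:
jog_arm:
  motion: "0 0 0 0.003 0 0 0;0 0 0 0.003 0 0 0;0 0 0 0.003 0 0 0;0 0 0 0.003 0 0 0;0 0 0 0.003 0 0 0"

```text
time: 5.48
tool_pos: [0.4882, 0.1624, 0.0259]
tool_rot: [0.001, 0.152, 0.988, 0.0]
contact_force: [-1.6, -2.7, 12.2]
gripper_width: -0.0
grasp_force: 6.1
```

Emit:
jog_arm:
  motion: "0 0 0 -0.06 0 0 0;0 0 0 -0.08 0 0 0;0 -0.05 -0.13 -0.08 0 0 0;0 -0.10 -0.262 -0.06 0 0 0;0 -0.10 -0.262 -0.05 0 0 0"

```text
time: 6.1
tool_pos: [0.4944, 0.02, 0.0478]
tool_rot: [-0.001, 0.154, 0.988, -0.0]
contact_force: [0.2, 0.9, -0.1]
gripper_width: 0.002
grasp_force: 0.0
```

Run:
```python
from h import *
f=look('wrist',['power_top','dimmer_top','brighter_top'],'w3.png')
print(state()['tool_pos'],state()['contact_force'],go([.497,.022,.026]))
```

```text
wrist dimmer_top 0.59 [0.4933 0.0688 0.0302] [431. 265.]
[0.4946 0.0232 0.0481] [-0.0601  0.1239  1.8063] [-0.0054 -0.0007  0.0441]
```

View pics/w3.png

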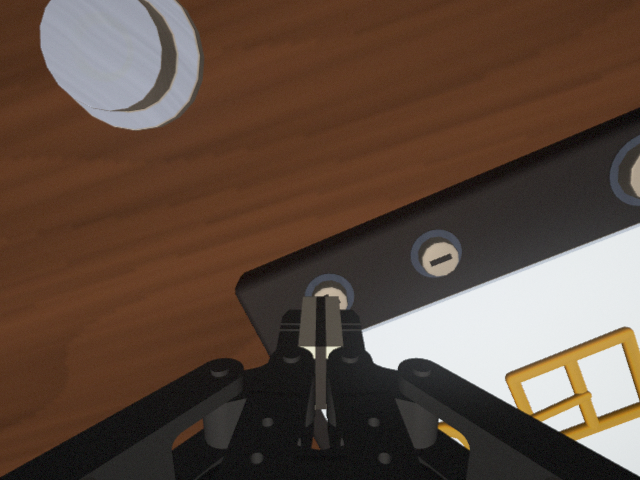

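The brighter cap is centred near (327,305), the fingertips cover its lower part, and the dimmer cap is at (440,259). I'll work out the cap's position from these pixels.

Run:
```python
from h import *
f=grab_frame('wrist');print(state()['tool_pos'],state()['contact_force'])
for p in [(440,259),(327,305)]:print(pt(f,*p,.03),pt(f,*p))
q=pt(f,327,305,.03);q[2]=.0255;print(go(q))
```

```text
[0.4949 0.0235 0.0484] [-0.3396 -0.5526  1.1044]
[0.4919 0.076  0.03  ] [0.4919 0.076  0.03  ]
[0.4979 0.0252 0.03  ] [0.4842 0.0289 0.0584]
[-0.0048  0.005   0.0458]
```

Emit:
jog_arm:
  motion: "0 -0.005 0.004 0.02 0 0 0;0 -0.005 0.004 0.035 0 0 0;0 -0.005 0.004 0.046 0 0 0;0 -0.005 0.004 0.047 0 0 0;0 -0.005 0.004 0.047 0 0 0"

```text
time: 6.98
tool_pos: [0.4981, 0.0244, 0.026]
tool_rot: [-0.001, 0.152, 0.988, 0.001]
contact_force: [-3.6, 2.5, 7.6]
gripper_width: 0.002
grasp_force: 3.8
```

Emit:
jog_arm:
  motion: "0 0 0 -0.10 0 0 0;0 0.05 0.07 -0.22 0 0 0;0 0.10 0.15 -0.33 0 0 0;0 0.16 0.22 -0.42 0 0 0;0 0.2 0.27 -0.50 0 0 0"

```text
time: 7.6
tool_pos: [0.4452, 0.1766, 0.2673]
tool_rot: [-0.0, 0.152, 0.988, -0.0]
contact_force: [0.7, -0.5, -0.9]
gripper_width: 0.001
grasp_force: 0.0
```

Run:
```python
from h import *
f=look('wrist',['scriber_point','buckle','power_top','brighter_top','gauge'],'w4.png')
f=look('wrist',['scriber_point','buckle'])
print(state()['tool_pos'],state()['contact_force'])
b=max((c for c in cut_out('wrist','buckle')),key=lambda c:c['p']);v,u=np.nonzero(b['pixels']);print(b['p'],u.min(),u.max(),v.min(),v.max())
(c,s,a)=cv2.minAreaRect(np.c_[u,v].astype(np.float32));print(c,s,a,pt(f,*c,.027))
c=cv2.boxPoints((c,s,a));print([pt(f,*k,.025)[:2] for k in c])
```

```text
wrist scriber_point 0.87 [0.5871 0.293  0.1653] [542. 377.]
wrist buckle 0.6 [0.5642 0.1423 0.0055] [323. 304.]
wrist buckle 0.37 [0.5992 0.0529 0.0218] [254. 361.]
wrist power_top 0.86 [0.4839 0.166  0.031 ] [322. 237.]
wrist brighter_top 0.6 [0.4961 0.0214 0.0319] [187. 290.]
wrist gauge 0.64 [0.5765 0.3821 0.0021] [546. 250.]
wrist scriber_point 0.76 [0.5878 0.292  0.1655] [545. 380.]
wrist scriber_point 0.72 [0.499  0.0215 0.0341] [189. 294.]
[0.4458 0.1745 0.2644] [ 0.2293  0.1201 -0.4016]Traceback (most recent call last):
  File "<stdin>", line 5, in <module>
ValueError: max() iterable argument is empty
```

View pics/w4.png

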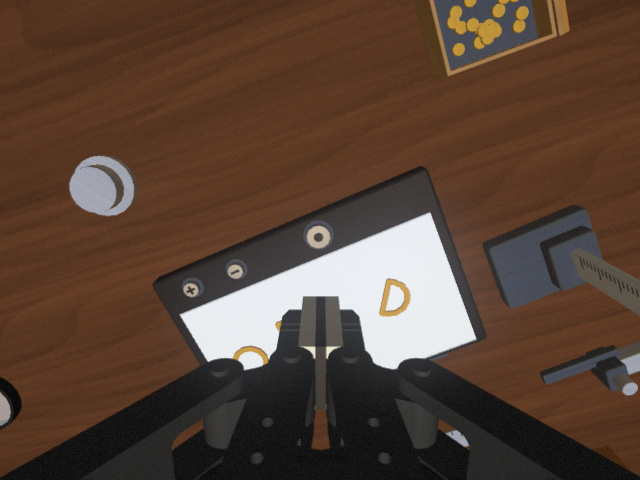

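The scriber's tip is at (542,378), the power key at (320,236), and all three keys are up again.

Run:
```python
from h import *
f=grab_frame('wrist');print(state()['tool_pos'])
for u in range(538,575,6): print(u,[pt(f,u,v).round(4).tolist() for v in (374,377,380)])
look('side',['scriber_point'])
c=max(cut_out('side','scriber_point'),key=lambda c:c['p'],default=None)
if c: v,u=np.nonzero(c['pixels']);print(c['p'],u.min(),u.max(),v.min(),v.max())
s=grab_frame('side');print(proj(s,[.587,.2935,.165]))
cv2.imwrite('pics/cmp.png',np.hstack([cv2.resize(s['color'][120:180,220:290,::-1],(420,360),interpolation=2),cv2.resize(f['color'][340:400,510:570,::-1],(360,360),interpolation=2)]))
# view-1 ray check
print(go([.493,-.242,.20]))
```

```text
[0.446  0.1747 0.2651]
538 [[0.7255, 0.3491, -0.0008], [0.729, 0.3482, -0.0002], [0.733, 0.3476, -0.0001]]
544 [[0.727, 0.3554, -0.0002], [0.7302, 0.3545, 0.0008], [0.7352, 0.3543, -0.0003]]
550 [[0.584, 0.2955, 0.1653], [0.585, 0.2945, 0.1669], [0.5867, 0.2938, 0.1678]]
556 [[0.584, 0.2988, 0.1668], [0.5857, 0.2981, 0.1675], [0.5879, 0.2977, 0.1678]]
562 [[0.5846, 0.3024, 0.1675], [0.5871, 0.3021, 0.1674], [0.589, 0.3015, 0.168]]
568 [[0.586, 0.3063, 0.1673], [0.5872, 0.3054, 0.1686], [0.7428, 0.3803, 0.0006]]
574 [[0.5863, 0.3097, 0.1683], [0.5891, 0.3096, 0.1679], [0.7462, 0.3876, -0.0008]]
side scriber_point 0.65 [0.5892 0.2948 0.1652] [260. 152.]
0.82 230 261 135 153
[np.float64(259.76927240614816), np.float64(152.30481707605932)]
[-0.3408 -0.7671  0.1323]
```

View pics/cmp.png

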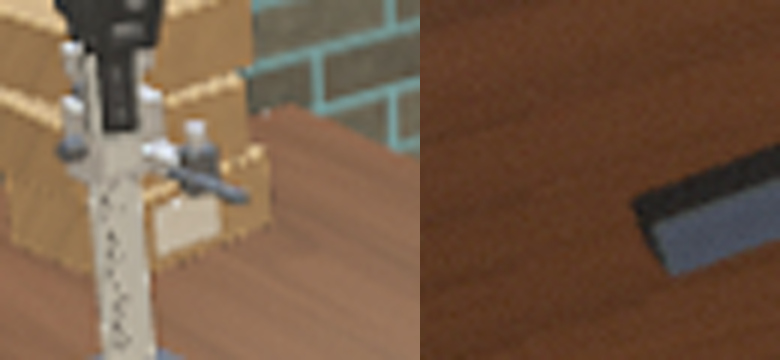

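The crop shows the scriber tip at about (546,374), with its lit top face at z ≈ 0.168. The underside edge comes to about 0.164, since the networks say 0.165 and the scriber is about 4 mm thick. Next is the loupe.

Emit:
jog_arm:
  motion: "50 -0.17 -0.38 0.02 0 0 0;50 -0.17 -0.38 0.02 0 0 0;50 -0.17 -0.38 0.02 0 0 0;50 -0.17 -0.38 0.02 0 0 0;50 -0.17 -0.38 0.02 0 0 0"

```text
time: 8.98
tool_pos: [0.47, -0.0327, 0.2562]
tool_rot: [-0.0, 0.154, 0.988, 0.0]
contact_force: [-0.2, 0.1, -0.3]
gripper_width: 0.498
grasp_force: 0.0
```

Emit:
jog_arm:
  motion: "50 -0.17 -0.38 0.06 0 0 0;50 -0.17 -0.38 0.06 0 0 0;50 -0.17 -0.38 0.06 0 0 0;50 -0.17 -0.38 0.06 0 0 0;50 -0.17 -0.38 0.06 0 0 0"

```text
time: 9.6
tool_pos: [0.4941, -0.238, 0.226]
tool_rot: [-0.0, 0.153, 0.988, 0.001]
contact_force: [-1.1, 0.2, -0.5]
gripper_width: 0.502
grasp_force: 0.0
```

```bash
cat > l.py <<'E'
from h import *
import sys
f=look('wrist',['lens','handle'],sys.argv[1])
print(state()['time'],state()['tool_pos'],state()['contact_force'],R().as_matrix()[:,0])
for t in ['handle','loupe']:
    for c in cut_out('wrist',t)[:2]:
        v,u=np.nonzero(c['pixels']);(q,s,a)=cv2.minAreaRect(np.c_[u,v].astype(np.float32))
        print(t,c['p'],len(u),q,s,a,[pt(f,*k,.012)[:2].round(4).tolist() for k in cv2.boxPoints((q,s,a))])
E
python3 l.py w5.png
```

```text
wrist lens 0.94 [ 0.5676 -0.268   0.0023] [313. 280.]
wrist lens 0.61 [ 0.4217 -0.4649  0.0124] [ 49. 201.]
wrist handle 0.86 [ 0.3857 -0.3917  0.0128] [106. 135.]
9.75 [ 0.4943 -0.2365  0.2268] [0.4899 0.1286 0.1849] [-0.9542  0.2991 -0.0003]
handle 0.85 9267 (101.53675842285156, 157.25509643554688) (89.85269927978516, 212.93716430664062) 49.72445297241211 [[0.3993, -0.5089], [0.3408, -0.3276], [0.4034, -0.3035], [0.4716, -0.4918]]
loupe 0.77 7336 (326.14520263671875, 216.31011962890625) (76.39325714111328, 207.57618713378906) 14.121000289916992 [[0.5765, -0.3203], [0.4168, -0.2182], [0.4495, -0.1639], [0.6171, -0.2587]]
loupe 0.58 9101 (101.77413940429688, 156.96034240722656) (89.84468078613281, 211.69285583496094) 49.76364517211914 [[0.3989, -0.5079], [0.3408, -0.3278], [0.4035, -0.3037], [0.4711, -0.4909]]
```

View pics/w5.png

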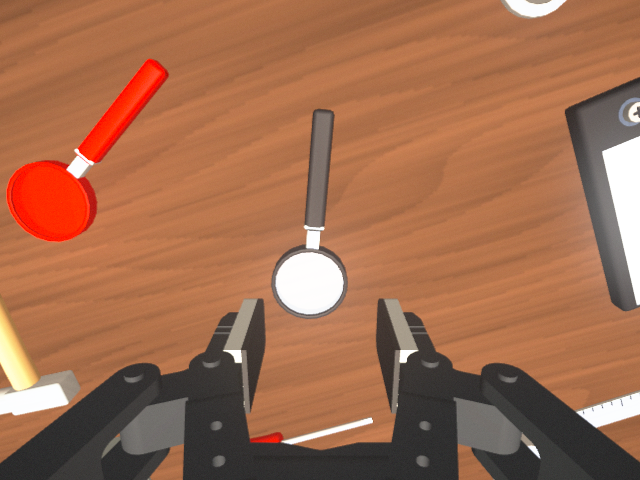

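The black loupe's handle runs from (323,110) to (315,226), with its lens at (310,283). The red loupe is at left. I'll compute the grasp from these pixels.

Run:
```python
from h import *
f=grab_frame('wrist')
a=pt(f,323,111,.016);b=pt(f,315,226,.016);l=pt(f,310,283,.010)
h=pt(f,318.5,180,.016);print(a,b,l,pt(f,320,160),pt(f,318,200),pt(f,310,283))
d=(b-a)[:2];print(np.linalg.norm(d),np.linalg.norm((l-a)[:2]))
d=(l-a)[:2];d/=np.linalg.norm(d);g=np.r_[l[:2]-.08*d,.008+.019]
x=R().as_matrix()[:,0];ang=np.arctan2(-d[1],-d[0])-np.arctan2(x[1],x[0])
print(d,'grasp',g,'turn world',ang,'tool frac',-ang/1.5,'shift',go(g),state()['tool_pos'])
```

```text
[ 0.4228 -0.2118  0.016 ] [ 0.514  -0.2476  0.016 ] [ 0.5675 -0.2696  0.01  ] [ 0.46   -0.226   0.0151] [ 0.4925 -0.238   0.0149] [ 0.5674 -0.2696  0.0102]
0.09790611917752942 0.15577205026496857
[ 0.9285 -0.3714] grasp [ 0.4932 -0.2399  0.027 ] turn world -0.07665033338406291 tool frac 0.05110022225604194 shift [ 0.0005 -0.0065  0.3999] [ 0.4943 -0.2368  0.2269]
```

Emit:
jog_arm:
  motion: "50 0 -0.0065 0.10 0 0 0.051;50 0 -0.0065 0.22 0 0 0.051;50 0 -0.0065 0.33 0 0 0.051;50 0 -0.0065 0.39 0 0 0.051;50 0 -0.0065 0.40 0 0 0.051"

```text
time: 10.52
tool_pos: [0.4913, -0.2394, 0.024]
tool_rot: [-0.002, 0.19, 0.982, 0.001]
contact_force: [0.5, -0.0, 0.3]
gripper_width: 0.499
grasp_force: 0.0
```

Run:
```python
from h import *
f=grab_frame('wrist');save(f,'w6.png')
print(state()['tool_pos'],go([.4932,-.24,.003]),R().as_matrix()[:,0])
```

```text
[ 0.4924 -0.2402  0.0254] [-0.0015  0.001   0.0447] [-0.9281  0.3723  0.0022]
```

View pics/w6.png

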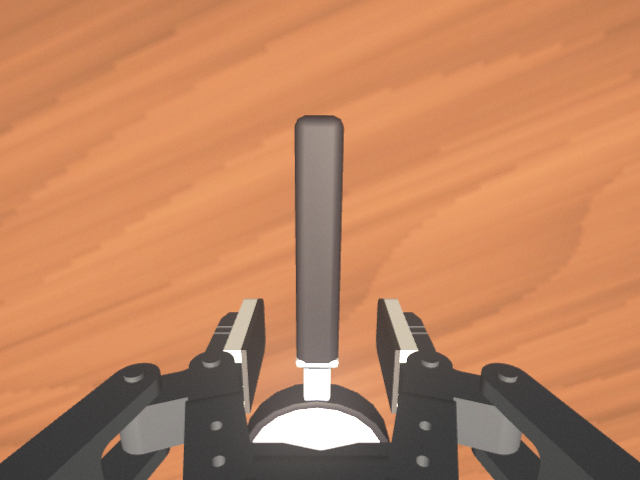

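The handle at (319,115–362) lies centred and straight between the open pads. I'm lowering and closing.

Emit:
jog_arm:
  motion: "50 0 0 0.025 0 0 0;50 0 0 0.044 0 0 0;50 0 0 0.044 0 0 0;8 0 0 0.044 0 0 0;8 0 0 0.044 0 0 0"

```text
time: 11.2
tool_pos: [0.4936, -0.2417, 0.0053]
tool_rot: [0.001, 0.19, 0.982, -0.0]
contact_force: [0.6, -0.1, -0.9]
gripper_width: 0.19
grasp_force: 60.4
```

Emit:
jog_arm:
  motion: "5 0 0 0 0 0 0;5 0 0 0 0 0 0;0 0 0 0 0 0 0;0 0 0 0 0 0 0;0 0 0 0 0 0 0"

```text
time: 11.82
tool_pos: [0.4935, -0.2417, 0.0052]
tool_rot: [0.001, 0.19, 0.982, -0.0]
contact_force: [-0.3, -0.2, 5.0]
gripper_width: 0.19
grasp_force: 61.2
```

Emit:
jog_arm:
  motion: "0 0 0 -0.03 0 0 0;0 0 0 -0.10 0 0 0;0 0 0 -0.18 0 0 0;0 0 0 -0.27 0 0 0;0 0 0 -0.36 0 0 0"

```text
time: 12.45
tool_pos: [0.4922, -0.2407, 0.1855]
tool_rot: [-0.001, 0.19, 0.982, 0.0]
contact_force: [0.1, -0.4, -1.3]
gripper_width: 0.188
grasp_force: 60.4
```

Emit:
jog_arm:
  motion: "0 0 0 0 0 0 0;0 0 0 0 0 0 0;0 0 0 0 0 0 0;0 0 0 0 0 0 0;0 0 0 0 0 0 0"

```text
time: 13.08
tool_pos: [0.4926, -0.2411, 0.1835]
tool_rot: [-0.001, 0.19, 0.982, 0.0]
contact_force: [-0.4, -0.2, -2.4]
gripper_width: 0.189
grasp_force: 60.5
```

Run:
```python
from h import *
s=state();print(s['time'],s['tool_pos'],s['gripper_width'],s['grasp_force'],R().as_matrix())
f=look('wrist',['lens','handle'],'w7.png')
for uv in [(317,130),(317,180),(317,230),(317,280),(317,330)]:print(uv,pt(f,*uv))
for c in ['side','top']: look(c,['lens','handle'],c+'7.png')
```

```text
13.075 [ 0.4926 -0.2411  0.1835] 0.1890309685987395 60.46533823013306 [[-0.9278  0.3731 -0.0014]
 [ 0.3731  0.9278  0.0009]
 [ 0.0016  0.0003 -1.    ]]
wrist lens 0.96 [ 0.4232 -0.4619  0.012 ] [ 30. 235.]
wrist handle 0.96 [ 0.3849 -0.395   0.0127] [ 76. 158.]
wrist handle 0.72 [ 0.491  -0.2396  0.1876] [322. 321.]
(317, 130) [ 0.4258 -0.2153  0.1951]
(317, 180) [ 0.4404 -0.2212  0.1933]
(317, 230) [ 0.4556 -0.2274  0.1945]
(317, 280) [ 0.4722 -0.2341  0.1946]
(317, 330) [ 0.4907 -0.2416  0.1936]
side lens 0.95 [ 0.4215 -0.4649  0.0087] [432. 375.]
side lens 0.78 [ 0.5682 -0.2721  0.1835] [411. 226.]
side handle 0.89 [ 0.3866 -0.3923  0.0096] [390. 361.]
side handle 0.72 [ 0.145  -0.2946  0.0056] [256. 402.]
side handle 0.57 [ 0.493  -0.2422  0.1844] [376. 233.]
top lens 0.81 [ 0.4223 -0.4646  0.01  ] [471. 274.]
top lens 0.68 [ 0.2239 -0.3225  0.0068] [418. 352.]
top handle 0.71 [ 0.1484 -0.2917  0.0068] [407. 383.]
top handle 0.66 [ 0.3894 -0.3941  0.0072] [444. 287.]
top handle 0.4 [ 0.487  -0.2381  0.1866] [390. 237.]
```

View pics/w7.png

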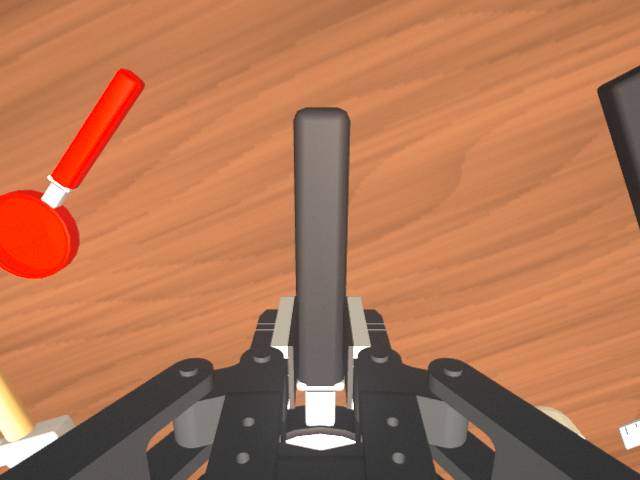

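The handle is held straight at (320,110–385). Its top is level at z ≈ 0.194 along its length, which puts the lens centre about 2 mm above the TCP. Now I carry it partway and look at the buckle.

Emit:
jog_arm:
  motion: "0 0.03 0.05 -0.03 0 0 0;0 0.09 0.15 -0.033 0 0 0;0 0.16 0.26 -0.033 0 0 0;0 0.22 0.35 -0.033 0 0 0;0 0.26 0.41 -0.033 0 0 0"

```text
time: 14.15
tool_pos: [0.4481, -0.0005, 0.2011]
tool_rot: [0.0, 0.189, 0.982, 0.0]
contact_force: [0.8, -0.2, -0.7]
gripper_width: 0.188
grasp_force: 60.4
```

Run:
```python
from h import *
s=state();print(s['time'],s['tool_pos'],s['gripper_width'],s['grasp_force'])
f=look('wrist',['buckle','oring','dring'],'w8.png')
for c in cut_out('wrist','buckle')[:2]:
    v,u=np.nonzero(c['pixels']);q,w,a=cv2.minAreaRect(np.c_[u,v].astype(np.float32))
    print(c['p'],q,w,a,pt(f,*q,.026))
    B=[pt(f,*k,.026)[:2] for k in cv2.boxPoints((q,w,a))];print(B[1]-B[0],B[2]-B[1],np.mean(B,0))
# gold colour check
h=cv2.cvtColor(f['color'],cv2.COLOR_RGB2HSV);m=((h[...,0]>12)&(h[...,0]<28)&(h[...,1]>120)).astype(np.uint8)
n,l,st,ce=cv2.connectedComponentsWithStats(m)
for i in range(1,n):
    if 150<st[i,4]<6000: print(st[i],ce[i],pt(f,st[i,0]+st[i,2]/2,st[i,1]+st[i,3]/2,.026))
```

```text
14.15 [ 0.4481 -0.0005  0.2011] 0.18812503119744287 60.44793248176575
wrist buckle 0.63 [0.5812 0.1234 0.0239] [513. 299.]
wrist oring 0.94 [0.5956 0.0523 0.023 ] [438. 340.]
wrist oring 0.54 [0.4471 0.0036 0.2045] [329. 319.]
0.57 (512.9329223632812, 298.8375549316406) (53.44384002685547, 74.68547058105469) 63.99665069580078 [0.5792 0.1227 0.026 ]
[-0.0079  0.059 ] [0.0504 0.0087] [0.5798 0.1224]
0.51 (320.5, 278.0) (342.0, 69.0) 90.0 [ 0.5009 -0.0213  0.026 ]
[0.0188 0.0469] [ 0.2938 -0.1091] [ 0.5206 -0.0291]
[602 226  38  48 784] [620.9643 250.6633] [0.5691 0.215  0.026 ]
[ 470  262   86   75 1662] [512.2166 299.914 ] [0.5798 0.1226 0.026 ]
[414 324  44  39 593] [435.4199 341.8499] [0.5963 0.0497 0.026 ]
```

View pics/w8.png

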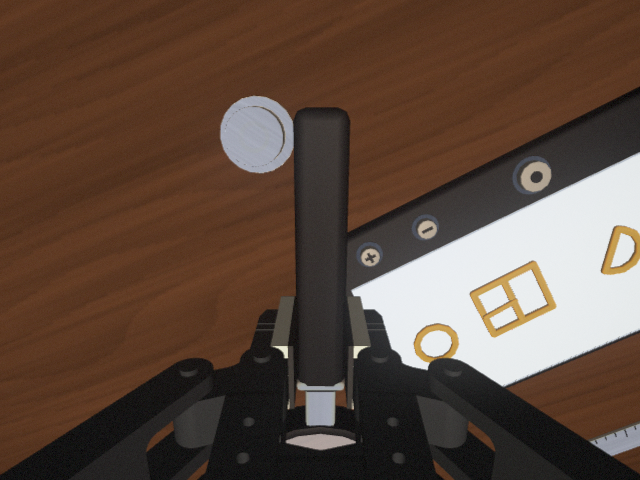

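The buckle is at (513,299), between the O-ring (436,342) and the D-ring (621,250), which puts its centre at about (0.581, 0.123). I'm moving over it.

Emit:
jog_arm:
  motion: "0 0 0.04 0 0 0 0;0 0.003 0.12 0.01 0 0 0;0 0.006 0.21 0.04 0 0 0;0 0.006 0.29 0.06 0 0 0;0 0.006 0.325 0.075 0 0 0"

```text
time: 15.02
tool_pos: [0.5075, 0.1496, 0.1627]
tool_rot: [-0.0, 0.19, 0.982, -0.0]
contact_force: [-0.1, -0.8, -1.7]
gripper_width: 0.19
grasp_force: 60.4
```

Emit:
jog_arm:
  motion: "0 0 0 0 0 0 0;0 0 0 0 0 0 0;0 0 0 0 0 0 0;0 0 0 0 0 0 0;0 0 0 0 0 0 0"

```text
time: 15.65
tool_pos: [0.5067, 0.149, 0.1637]
tool_rot: [0.0, 0.19, 0.982, 0.0]
contact_force: [0.0, 0.3, -2.1]
gripper_width: 0.191
grasp_force: 60.4
```

Run:
```python
from h import *
s=state();print(s['time'],s['tool_pos'],s['gripper_width'],go([.5065,.152,.1622]),R().as_matrix())
w=grab_frame('wrist')
for v in (130,180,230,280,330):print(pt(w,320,v))
f=look('side',['lens','handle','scriber_point']);g=look('top',['lens','handle','scriber_point','buckle'])
cv2.imwrite('pics/fin.png',np.hstack([cv2.resize(f['color'][130:250,220:350,::-1],(390,360)),cv2.resize(g['color'][150:270,140:270,::-1],(390,360))]))
```

```text
15.65 [0.5067 0.149  0.1637] 0.191446616808731 [0.0026 0.0054 0.003 ] [[-0.9276  0.3735  0.0005]
 [ 0.3735  0.9276  0.    ]
 [-0.0005  0.0002 -1.    ]]
[0.4403 0.1756 0.1749]
[0.4546 0.1699 0.1752]
[0.4701 0.1636 0.1746]
[0.4872 0.1567 0.1736]
[0.505  0.1495 0.1742]
side lens 0.88 [ 0.225  -0.3216  0.0079] [301. 385.]
side lens 0.71 [0.581  0.116  0.1641] [297. 173.]
side lens 0.68 [ 0.4224 -0.4649  0.01  ] [432. 374.]
side handle 0.96 [ 0.1451 -0.2983  0.0097] [257. 401.]
side handle 0.87 [0.5081 0.1523 0.161 ] [267. 177.]
side handle 0.83 [ 0.3842 -0.3911  0.01  ] [389. 361.]
side scriber_point 0.85 [0.5905 0.2911 0.162 ] [261. 153.]
top lens 0.82 [0.5804 0.1234 0.1602] [236. 202.]
top lens 0.76 [ 0.219  -0.3241  0.0073] [419. 354.]
top lens 0.63 [ 0.4213 -0.4668  0.0071] [471. 275.]
top handle 0.94 [0.5042 0.1525 0.1692] [223. 233.]
top handle 0.85 [ 0.3876 -0.3921  0.0083] [443. 288.]
top handle 0.79 [ 0.1481 -0.2904  0.0087] [407. 383.]
top scriber_point 0.82 [0.5926 0.2914 0.1632] [166. 198.]
```

View pics/fin.png

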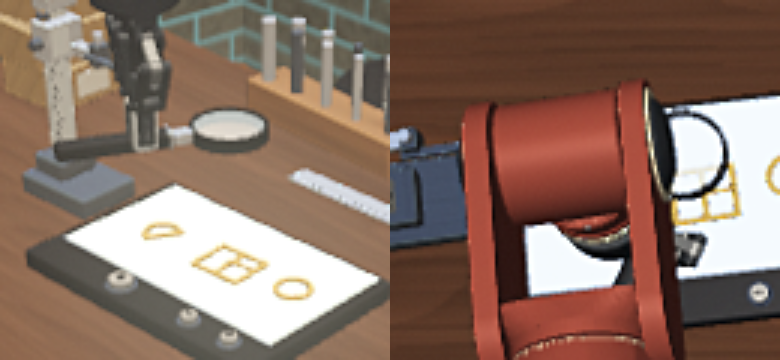

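The loupe is held level over the buckle and clear of the gauge. I'll make a small correction of 1–3 mm.

Emit:
jog_arm:
  motion: "0 0.002 0.005 0.003 0 0 0;0 0.002 0.005 0.003 0 0 0;0 0.002 0.005 0.003 0 0 0;0 0.002 0.005 0.003 0 0 0;0 0.002 0.005 0.003 0 0 0"

```text
time: 16.77
tool_pos: [0.5067, 0.152, 0.162]
tool_rot: [0.0, 0.19, 0.982, 0.0]
contact_force: [0.2, -0.7, -1.8]
gripper_width: 0.19
grasp_force: 60.4
```

Emit:
jog_arm:
  motion: "0 0 0 0 0 0 0;0 0 0 0 0 0 0;0 0 0 0 0 0 0;0 0 0 0 0 0 0;0 0 0 0 0 0 0"

```text
time: 17.4
tool_pos: [0.5067, 0.152, 0.162]
tool_rot: [0.0, 0.19, 0.982, -0.0]
contact_force: [0.9, -0.5, -1.6]
gripper_width: 0.188
grasp_force: 60.4
```

```bash
python3 -c "
from plant import job_done
print(job_done())"
```

```text
the job is handed in; nothing more can be done
None
```

I pressed the power key and then the brighter key and let each come back up, leaving the dimmer alone. I handed the job in at about 17 s with the black loupe held still and level over the buckle, its rim about level with the scriber point (z ≈ 0.164 m, good to about 2 mm); no verdict came back.

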